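# Hold the tube-recycling step bin open and let its lid down softly

## Task

Press down the pedal of the green-lidded step bin with your fingertips until the lid stands wide open, and hold it open for three seconds while I drop the empty colour tubes in. Then ease the pedal back up over two or three seconds, so that the lid comes down under control and closes fully without slamming, and take your hand away. Work the lid by its pedal only and never touch it; leave the grey-lidded bin shut, and do not pick up or shift anything else on the counter.

Things in the scene. Friction and masses are not known exactly. Their poses are not given: they have to be found in the camera images.
- metal_bin: The bin to open: a round 3-litre step bin of brushed steel with a black plastic foot and a GREEN domed lid, fixed to the counter. Body 168 mm across (foot 176 mm), 216 mm tall to the rim, 241 mm to the top of the shut lid. Origin: centre of its underside on the counter; z up; the pedal sticks out to its -x side (towards the robot), the lid's hinge and push rod are at its +x side.
- metal_tread (a point): Middle of the top face of that bin's pedal tread, a level black ribbed plate 50 mm wide (along the bin's y) and 58 mm long (along x: from 100 to 158 mm in front of the bin's axis, this point 135 mm in front of it, so 51 mm clear of the body). It is 45 mm above the counter when released and about 14 mm above it when fully down; it moves with the pedal.
- metal_pedal (a joint): That bin's pedal, rad: 0 released (up), 0.19 fully down against its stop. It turns about a level pivot inside the foot, 165 mm behind the middle of the tread, so the tread sinks about 31 mm in an almost vertical path. Through the push rod it turns the lid 6.6 times as far. It has no spring: the lid's weight brings it back up, pressing on the fingertip with about 5 to 10 N at first and less as the lid rises.
- metal_lid (a joint): The green lid, rad: 0 shut, 1.25 fully open (leaning back, away from the robot). It follows the pedal at all times; if the pedal is let go the lid drops shut within about half a second and slams. 1 mm at the tread is about 0.040 rad of lid.
- waste_bin: A second step bin of the same make and size, with a dark GREY lid and paper waste in it: leave it shut. Same origin and axes as the green-lidded one. Fixed to the counter.
- waste_lid (a joint): The grey lid of the second bin, rad: 0 shut, 1.25 fully open. It must stay shut.
- tube_silver: Rolled-up empty aluminium colour tube with a black cap, 104 x 32 x 16 mm, lying in a shallow grey tray (180 x 100 x 16 mm) between the bins. Loose; origin under its middle. Leave it.
- tube_lilac: The same in lilac, beside it in the tray. Loose; origin under its middle. Leave it.
- tint_bowl: Black plastic tint bowl, 110 mm across, 55 mm tall, loose, on the counter at the left. Origin under its centre. Leave it.
- tint_brush: Pink tint brush, 195 mm long, 48 mm wide, 11 mm thick, loose, lying on the counter in front of the gap between the bins. Origin under its middle. Leave it.
- developer: White 1-litre developer bottle with a lilac label and blue cap, 76 mm across, 215 mm tall, loose, standing at the left. Origin under its centre. Leave it.
- sprayer: Blue water spray bottle with a black trigger head, 72 mm across, 191 mm tall, loose, standing at the right. Origin under its centre. Leave it.
- carton: White and pink carton of a colour tube, 62 x 165 x 45 mm, loose, lying at the right. Origin under its centre. Leave it.

How it is judged (in metres and radians):
On the way, in this order (a step that is already met when the one before it is completed fails the run):
1. the green lid is held wide open (at least 1.08 of its 1.25 rad) for 2.5 s (value of joint metal_lid above 1.08 rad), for 2.5 s.
2. the green lid is shut again (value of joint metal_lid below 0.03 rad), for 0.3 s.
At the end, for the whole second after the job is handed in: The green lid is shut (within 0.03 rad) and at rest, after having been held wide open for 2.5 s; the grey lid is shut (within 0.03 rad); each loose thing is within 20 mm of where it began (value of joint each of metal_lid, waste_lid below 0.03 rad and velocity of joint metal_lid between -0.05 and 0.05 rad/s and distance of each of tube_silver, tube_lilac, tint_bowl, tint_brush, developer, sprayer, carton from where it was at the start of the episode below 0.02 m); the robot touches nothing.
It fails at once if the green lid dropped: it came down faster than 2.5 rad/s (a free fall reaches 7) (velocity of joint metal_lid below -2.5 rad/s).
It fails at once if the robot touched a lid instead of working the pedal (contact force between any of the fingers, the arm and metal_lid above 0.5 N or contact force between any of the fingers, the arm and waste_lid above 0.5 N).
It fails at once if the grey-lidded bin was opened (value of joint waste_lid above 0.08 rad).
It fails at once if a loose thing was shifted by more than 20 mm, knocked over or lifted (distance of any of tube_silver, tube_lilac, tint_bowl, tint_brush, developer, sprayer, carton from where it was at the start of the episode above 0.02 m).
It also fails if it takes over 54 s, if anything falls off the work surface, if the arm or the gripper's body presses on something with over 40 N, if the wrist force passes 120 N, or if a joint passes its speed limit or range.

## Robot

A 7-joint arm with a two-finger parallel gripper is mounted at the origin on the work surface. World frame = base frame: x ahead of the robot, y to its left, z up, the work surface at z = 0. Lengths are in mm, angles in degrees, forces in N, time in s.
With the tool pointing down it reaches from about 425 to 925 mm from the base axis. Payload 6.8 kg.
Tool frame: the origin (TCP) lies midway between the tips of the shut fingers; the grasp point (between the pads) lies grip_point_offset behind it (grip_point_offset is the distance from the TCP to the grasp point, in mm); x points along the fingers, z is the direction in which the jaws open and shut, and the axes are right-handed (so a half turn about x gives the same grasp; the last joint's range is limited). The gripper opens to 88 mm and grips with 3 to 60 N. Pads are 20 mm wide; open, the fingers measure 115 mm over their backs; the gripper's body (75 mm by 178 mm) begins 61 mm behind the grasp point.
Start: joints at [58.149, 27.33, 1.283, 89.118, -0.659, 63.558, -4.761], TCP at [292.276, -608.46, 193.764] pointing down, gripper open.
Joint ranges: [-169.35, 169.35], [-19.33, 120.38], [-80.79, 83.38], [13.8, 139.57], [-78.32, 258.32], [9.67, 109.79], [-169.56, 169.56]. Speed limits (degrees/s): [136.94, 136.94, 180, 180, 180, 180, 180].

## Interface

Orientations are given as [roll, pitch, yaw] about the fixed x, y, z axes, in that order (R = Rz(yaw) Ry(pitch) Rx(roll)).
In Python, from workcell import get_state, grab_frame, job_done, grip_point_offset gives the robot as it stands.
- The arm moves only by the shell command python3 -m pendant 'ROWS' [FORCE]. ROWS is JSON, one flat list of numbers, 7 for each row, row after row: the turn, a rotation vector about the tool's x, y, z in degrees, then the shift along the tool's x, y, z in mm, then the finger opening in mm, from 0 to 87.8. A call has 1 to 5 rows; each row is the pose to reach, as a shift and turn from the pose measured when the call began, along the tool's axes at that moment; what a row does not reach only later rows make up. A row lasts 1/12 s, in which the tool goes at most 41.7 mm and 7.16 degrees, less where a joint would pass 70% of its speed; a pose out of reach is approached as far as the arm can. A call with a gripper value outside its range is refused whole. The fingers move at their own pace and stop on an object; FORCE is the grip in N (left out, the last holds). Time passes only in rows, so rows that repeat a pose let the fingers close. It gives the time, the measured TCP pose, the force and the opening at its end, in the units of the state.
- get_state(): the state, without advancing time (a new reading comes with each control period).
- grab_frame(name): name is "scene" or "top" or "wrist"; returns a dict with "color" (384x512x3 uint8, red, green, blue), "fx", "fy", "cx", "cy" (pixels), "dist_coeffs" ([k1, k2, p1, p2, k3] as OpenCV has them; the pictures are not rectified), "camera_from_world" (4x4, takes a point from world to camera coordinates). Camera axes: x right, y up, looking along -z (the intrinsics and any distortion apply to the point x, -y, -z); pixel columns grow to the right and rows downward; lengths in mm; the calibration is good to about 2 mm. A picture is of the moment at which its call begins. There is no depth.
- job_done(): hands the job in, once; it reports no verdict.
The state is a dict: "time": time; "q": joint angles; "joint_vel": joint speeds; "tau": joint torques, N m; "position": TCP position; "orientation": TCP orientation; "wrist_force": force on the tool from outside, world axes, zero at the start; "moment": the same for the moment, N m; "width": finger opening in mm.
Only numpy, scipy, OpenCV 4.12 (cv2) and the standard library are available. Lean on these libraries where they do the work, as an engineer would, in place of code of your own. Each camera call takes 0.05 s, during which the arm holds its last target.

## Working session

There is one attempt and no reset: what is moved stays moved. The work goes in short steps, Python scripts to look and compute and a shell command to move; the robot and the scene stay as the last step left them, time stands still between calls to the robot, and variables do not carry over. Pictures are saved under pics/ and viewed, and the job is handed in when it is done.

```bash
mkdir -p pics; ls; python3 - <<'E'
from workcell import *
import cv2
s=get_state();print(s, grip_point_offset)
for n in ["scene","top","wrist"]:
    f=grab_frame(n);cv2.imwrite(f"pics/{n}0.png",f["color"][:,:,::-1]);print(n,f["fx"],f["fy"],f["cx"],f["cy"],f["dist_coeffs"],f["camera_from_world"].tolist() if hasattr(f["camera_from_world"],'tolist') else f["camera_from_world"])
E
```

```text
pics
{'time': 0.0, 'q': array([58.14967484, 27.37346743,  1.28076544, 89.17722199, -0.65833059,
       63.55795995, -4.7609651 ]), 'joint_vel': array([ 0.00044961,  0.00482776,  0.00594728, -0.01632825,  0.04685693,
        0.03601456, -0.03699897]), 'tau': array([ 6.85307787e-04, -5.82852709e+01,  1.53484549e+00, -2.72609425e+01,
       -5.42407692e-02,  1.70726446e-02,  1.48270738e-04]), 'position': array([ 291.9519832 , -607.87894877,  192.81731794]), 'orientation': array([-175.29280946,   89.89870704,  120.36495302]), 'wrist_force': array([-0.73396807,  0.58630591, -0.39025976]), 'moment': array([ 0.05580138, -0.03336365, -0.00079445]), 'width': 87.4212390742968} 18.700000000000003
scene 464.60979247931004 464.60979247931004 254.8968869884106 192.20546231538165 [0.06580956 0.         0.         0.         0.        ] [[-0.3338382671314424, 0.94261707350313, 0.005006409798445429, 193.022628425563], [-0.8940324738737937, -0.31830588324804027, 0.31525751434151295, 477.82333594622577], [0.2987606852612639, 0.10076912935060642, 0.948992958620948, -1867.6806656528277], [0.0, 0.0, 0.0, 1.0]]
top 446.8637798163848 446.8637798163848 242.09537819302628 195.77961357071885 [-0.04136312  0.          0.          0.          0.        ] [[0.02407408248842541, -0.9997048612320446, 0.003260211857975377, -31.88874565069637], [0.9860825355370408, 0.024282418083890592, 0.16447369783901458, -641.0126882273374], [-0.16450432110185076, -0.0007447153936524915, 0.9863760812883702, -1537.8264024612708], [0.0, 0.0, 0.0, 1.0]]
wrist 341.1141745135417 341.1141745135417 261.0387063042226 192.03491291376918 [-0.09554132  0.          0.          0.          0.        ] [[0.43413791487128806, -0.9008441470315642, -0.002023272148260417, -673.4636016100402], [0.8721228573677758, 0.4208569614299018, -0.24956189547416596, 31.671035099430288], [0.2256678810284678, 0.10657973904530706, 0.9683567352464473, -388.4878232956199], [0.0, 0.0, 0.0, 1.0]]
```

View pics/scene0.png

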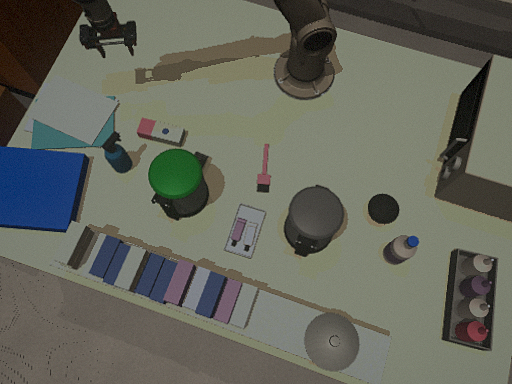

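View pics/top0.png

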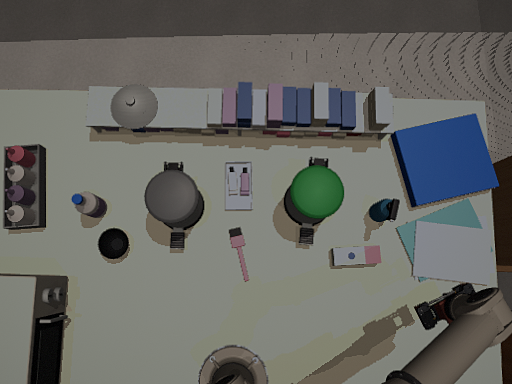

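View pics/wrist0.png

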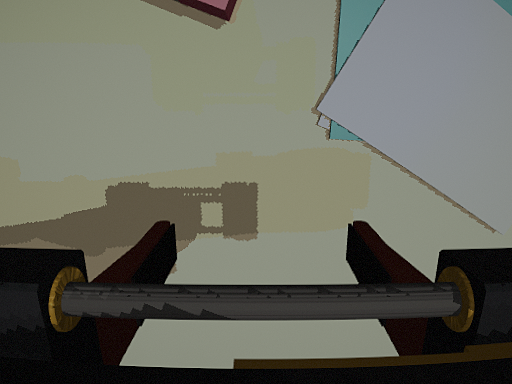

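The top view shows the green lid at about (317,191), its pedal at (306,236) and the carton at (356,256). In the scene view the lid is at (176,174) and the pedal at (202,158). I'll zoom in on both.

```bash
cat > h.py <<'E'
import numpy as np, cv2
from workcell import *
def und(f,px):
    K=np.array([[f["fx"],0,f["cx"]],[0,f["fy"],f["cy"]],[0,0,1]])
    n=cv2.undistortPoints(np.array(px,float).reshape(-1,1,2),K,np.array(f["dist_coeffs"],float)).reshape(-1,2)
    return n
def ray(f,p):
    n=und(f,[p])[0];T=np.array(f["camera_from_world"]);R=T[:3,:3]
    d=R.T@np.array([n[0],-n[1],-1]);return -R.T@T[:3,3],d/np.linalg.norm(d)
def onz(f,p,z):
    o,d=ray(f,p);return o+d*(z-o[2])/d[2]
def tri(r1,r2):
    (o1,d1),(o2,d2)=r1,r2
    t=np.linalg.lstsq(np.c_[d1,-d2],o2-o1,rcond=None)[0]
    a=o1+t[0]*d1;b=o2+t[1]*d2;return (a+b)/2,np.linalg.norm(a-b)
def proj(f,P):
    T=np.array(f["camera_from_world"]);c=(T[:3,:3]@np.array(P,float).reshape(-1,3).T).T+T[:3,3]
    K=np.array([[f["fx"],0,f["cx"]],[0,f["fy"],f["cy"]],[0,0,1]])
    c=c*[1,-1,-1]
    return cv2.projectPoints(c,np.zeros(3),np.zeros(3),K,np.array(f["dist_coeffs"],float))[0].reshape(-1,2)
def green(f):
    h=cv2.cvtColor(f["color"],cv2.COLOR_RGB2HSV);m=cv2.inRange(h,(50,120,50),(75,255,255))
    c=max(cv2.findContours(m,cv2.RETR_EXTERNAL,cv2.CHAIN_APPROX_NONE)[0],key=cv2.contourArea);return c.reshape(-1,2)
E
python3 - <<'E'
from h import *
t=grab_frame("top");s=grab_frame("scene")
for f,n,(u,v) in((t,"top",(255,145)),(s,"scene",(120,110))):
    c=cv2.convertScaleAbs(f["color"],alpha=2.2,beta=10)[v:v+130,u:u+130,::-1];cv2.imwrite(f"pics/z_{n}.png",cv2.resize(c,(780,600) if 0 else (598,598),interpolation=cv2.INTER_NEAREST))
    g=green(f);e=cv2.fitEllipse(g);print(n,e)
    print(onz(f,e[0],225))
E
```

```text
top ((316.7990417480469, 191.41529846191406), (51.34172439575195, 52.48371887207031), 126.91267395019531)
[ 632.85526154 -253.62520202  225.        ]
scene ((174.84336853027344, 173.5552520751953), (48.88682174682617, 53.191776275634766), 72.66108703613281)
[ 636.82472108 -252.10478226  225.        ]
```

View pics/z_top.png

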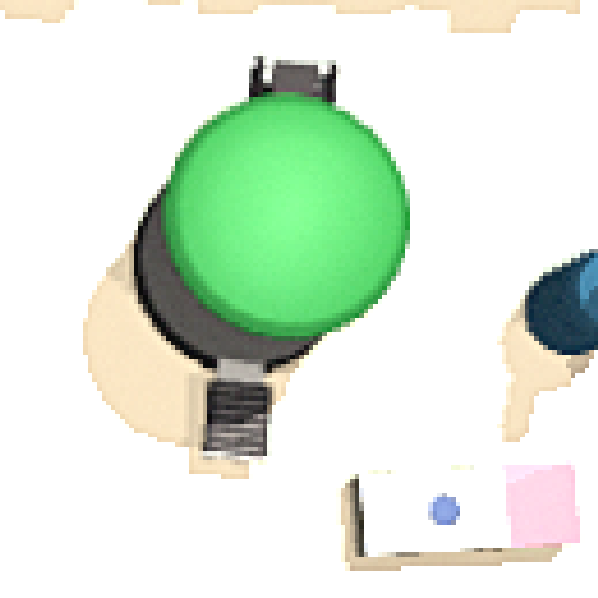

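View pics/z_scene.png

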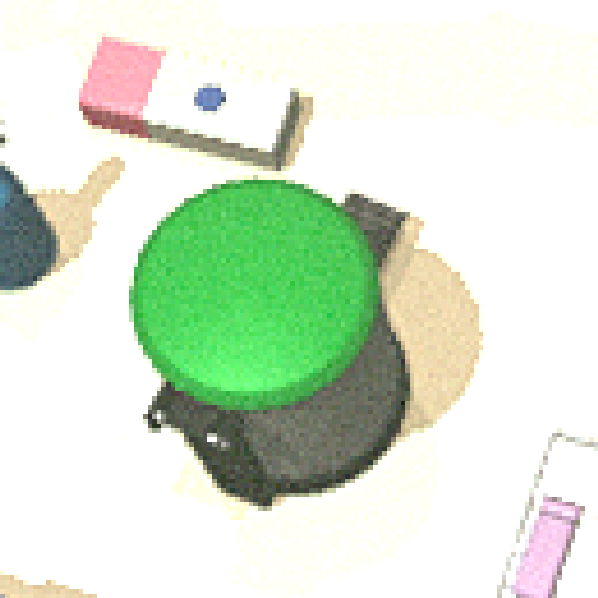

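```bash
python3 - <<'E'
from h import *
t=grab_frame("top");s=grab_frame("scene")
T=lambda p:(255-.4+p[0]/4.6,145-.4+p[1]/4.6)
S=lambda p:(120-.4+p[0]/4.6,110-.4+p[1]/4.6)
for a,b in(((267,455),(348,193)),((204,455),(415,214))):
    print(tri(ray(t,T(a)),ray(s,S(b))))
for p in ((206,382),(270,384),(267,455),(204,455),(237,419)): print(onz(t,T(p),45))
print('lid tri',tri(ray(t,(316.8,191.4)),ray(s,(174.84,173.56))))
# carton top corners (zoom)
for p in ((358,480),(365,555),(580,540),(575,465)): print('carton',onz(t,T(p),45))
E
```

```text
(array([ 478.55266029, -268.49896672,   44.30938192]), np.float64(0.9351443201513622))
(array([ 476.69731519, -216.69945371,   40.0840547 ]), np.float64(9.092565782089148))
[ 533.58577882 -221.83111354   45.        ]
[ 533.20363062 -271.20410179   45.        ]
[ 478.63093514 -268.84735989   45.        ]
[ 477.51877014 -220.51702798   45.        ]
[ 505.66586323 -245.7798149    45.        ]
lid tri (array([ 634.37612284, -254.83704616,  216.51080812]), np.float64(0.4607907222675475))
carton [ 461.13805486 -338.64018329   45.        ]
carton [ 404.42753937 -343.5931012    45.        ]
carton [ 419.20468644 -508.65273062   45.        ]
carton [ 476.24097443 -506.13662176   45.        ]
```

```bash
cat >> h.py <<'E'
from scipy.spatial.transform import Rotation as Ro
def Rcur(s): return Ro.from_euler('xyz',s["orientation"],degrees=True)
def Rtgt(tilt,yaw,sign=1):
    # fingers point down & forward by tilt; jaw axis = bin y
    t=np.radians(tilt);x=np.array([np.sin(t),0,-np.cos(t)]);z=np.array([0,sign,0.]);y=np.cross(z,x)
    return Ro.from_euler('z',yaw,degrees=True)*Ro.from_matrix(np.c_[x,y,z])
def go(P,R):
    s=get_state();c=Rcur(s)
    print('at',s["position"].round(1),'turn',(c.inv()*R).as_rotvec(degrees=True).round(2),'shift',c.inv().apply(np.array(P)-s["position"]).round(1), 'F',s["wrist_force"].round(1))
E
python3 - <<'E'
from h import *
s=get_state();print(Rcur(s).as_matrix().round(2))
f=grab_frame("wrist");T=np.array(f["camera_from_world"]);C=-T[:3,:3].T@T[:3,3];print('cam',C, 'in tool',Rcur(s).inv().apply(C-s["position"]))
for sg in(1,-1):
    go([440,-300,180],Rtgt(15,-3.5,sg))
t=grab_frame("top")
print('sprayer base~',onz(t,(381,212),50))
print('brush',onz(t,(237,232),5),onz(t,(246,279),5))
E
```

```text
[[-0.    0.9   0.43]
 [ 0.    0.43 -0.9 ]
 [-1.   -0.   -0.  ]]
cam [ 352.51809863 -578.8077805   383.3802601 ] in tool [-189.8260963    67.14345133   -0.5830527 ]
at [ 292.2 -608.4  193.6] turn [-149.72  -19.72   -5.14] shift [  13.7  266.7 -214. ] F [0.5 0.7 0.7]
at [ 292.2 -608.4  193.6] turn [28.98 -3.83 14.68] shift [  13.7  266.7 -214. ] F [0.5 0.7 0.7]
sprayer base~ [ 595.71720182 -512.59374223   50.        ]
brush [516.23117186  -0.99263137   5.        ] [349.36075728 -37.38911613   5.        ]
```

```bash
python3 - <<'E'
from h import *
go([440,-300,180],Rtgt(20,-3.5,-1))
E
```

```text
at [ 292.3 -608.4  193.7] turn [28.86 -5.1  19.57] shift [  13.7  266.7 -214. ] F [ 0.2 -0.4  0.9]
```

```bash
python3 -m pendant '[6,-1,4,3,53,-43,0, 12,-2,8,6,107,-86,0, 17,-3,12,8,160,-128,0, 23,-4,16,11,213,-171,0, 28.9,-5.1,19.6,13.7,266.7,-214,0]' 20; python3 - <<'E'
from h import *
go([492,-246,90],Rtgt(20,-3.5,-1)); print(get_state()['q'])
E
```

```text
time: 0.87
position: [382.3, -420.1, 185.7]
orientation: [90.1, 69.8, -3.9]
wrist_force: [1.2, 0.8, -0.1]
width: 57.7
at [ 382.3 -420.1  185.7] turn [-0.43  0.12 -0.23] shift [ 123.6   58.3 -181.2] F [ 1.2  0.8 -0.1]
[ 54.05766302  11.65232459  -3.81513877 116.1512614  -21.69455909
  40.08415956 -28.32765142]
```

```bash
python3 -m pendant '[0,0,0,10,10,-36,0, 0,0,0,20,20,-72,0, 0,0,0,40,30,-108,0, 0,0,0,60,40,-144,0, -0.4,0.1,-0.2,80,50,-181,0]'; python3 - <<'E'
from h import *
go([492,-246,90],Rtgt(20,-3.5,-1)); print(get_state()['q'])
t=grab_frame("wrist");cv2.imwrite("pics/w1.png",cv2.convertScaleAbs(t["color"],alpha=1.8)[:,:,::-1])
E
```

```text
time: 1.28
position: [468.4, -245.8, 129.2]
orientation: [89.9, 69.9, -3.7]
wrist_force: [0.4, -0.7, -0.7]
width: 24.9
at [ 468.4 -245.8  129.2] turn [-0.06  0.07 -0.13] shift [44.9  8.7 -1.3] F [ 0.4 -0.7 -0.7]
[ 34.84409299  10.44172026  -9.59035402 127.04603318 -13.76849403
  24.54075352 -56.24493695]
```

View pics/w1.png

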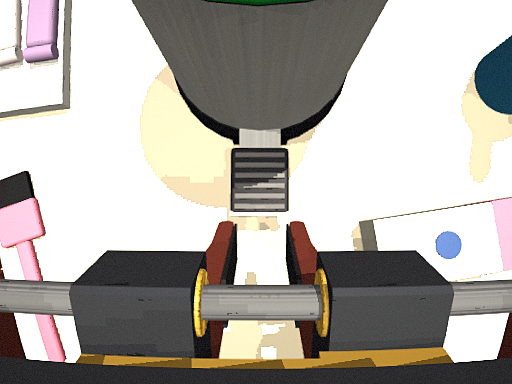

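The wrist view shows the tread straight ahead and centred between the fingers, with corners at (232,149), (288,150), (289,212) and (231,211). I'll check its position.

```bash
python3 - <<'E'
from h import *
w=grab_frame("wrist");t=grab_frame("top")
for p in ((232,149),(288,150),(289,212),(231,211),(260,180)): print(onz(w,p,45).round(1))
T=lambda p:(254.6+p[0]/4.6,144.6+p[1]/4.6)
for a,b in(((267,455),(289,212)),((204,455),(231,211)),((206,382),(232,149))): print(tri(ray(t,T(a)),ray(w,b)))
E
```

```text
[ 533.5 -214.4   45. ]
[ 530.2 -261.6   45. ]
[ 477.9 -259.5   45. ]
[ 481.1 -211.4   45. ]
[ 505.9 -236.8   45. ]
(array([ 473.21048926, -251.45882016,  151.23811088]), np.float64(2.625479711474427))
(array([ 477.21393837, -215.21781144,   84.92519093]), np.float64(4.3388666103195215))
(array([ 529.40328494, -217.44910084,   70.33147551]), np.float64(4.027395100098519))
```

```bash
python3 - <<'E'
from h import *
w=grab_frame("wrist");print(get_state()["position"])
g=cv2.cvtColor(w["color"],cv2.COLOR_RGB2GRAY)
m=cv2.inRange(g[135:225,215:305],0,75)
cv2.imwrite("pics/w2.png",cv2.resize(cv2.convertScaleAbs(w["color"],alpha=1.8)[110:230,180:340,::-1],(800,600),interpolation=cv2.INTER_NEAREST))
for P in ([505.7,-245.8,45],[505,-241,45]):print(proj(w,P),proj(grab_frame("scene"),P),proj(grab_frame("top"),P))
E
```

```text
[ 468.30821886 -245.85427161  128.9336153 ]
[[262.15399919 177.96981501]] [[198.13197297 159.851174  ]] [[306.127458  235.6774232]]
[[256.50505118 179.09390265]] [[199.42885936 160.09459556]] [[304.77058173 235.84401373]]
```

View pics/w2.png

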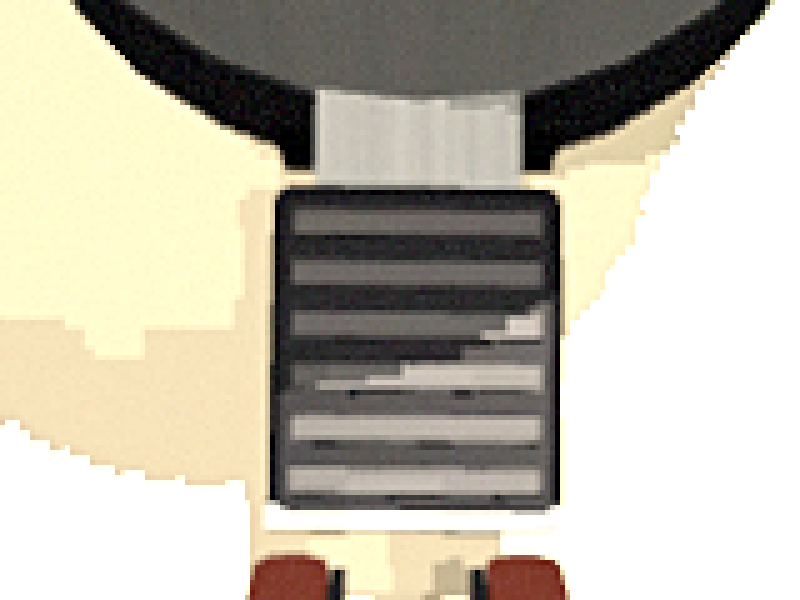

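The settled picture puts the tread centre at (263,180). The estimate (505.7,-245.8,45) projects to (262,178), so they agree. Next I'll move above the front part of the tread.

```bash
python3 - <<'E'
from h import *
go([495,-245.5,65],Rtgt(20,-3.5,-1))
E
```

```text
at [ 467.5 -249.1  129.6] turn [-0.19  0.12 -0.08] shift [70.   3.4 -5.4] F [0.5 0.1 0.3]
```

```bash
python3 - <<'E'
from h import *
for i in range(4):
    s=get_state();print(s['time'],s['position'].round(1),s['width'],s['wrist_force'].round(1),s['q'].round(2));grab_frame("top")
go([495,-245.5,65],Rtgt(20,-3.5,-1))
E
```

```text
1.6833 [ 467.5 -249.1  129.6] 0.3979979353317508 [0.5 0.1 0.3] [ 35.11  10.5   -9.44 126.88 -13.87  24.73 -55.91]
1.7333 [ 467.4 -248.9  129.5] 0.6112830206814819 [-0.6  0.4  0.4] [ 35.11  10.5   -9.45 126.89 -13.86  24.73 -55.92]
1.7833 [ 467.4 -248.7  129.5] 0.3953132420426164 [ 0.   0.9 -0.2] [ 35.1   10.5   -9.47 126.9  -13.86  24.73 -55.93]
1.8333 [ 467.4 -248.5  129.4] 0.18677696109878247 [-0.1  0.1  0. ] [ 35.09  10.5   -9.48 126.91 -13.86  24.73 -55.93]
at [ 467.5 -248.2  129.3] turn [-0.12  0.08 -0.05] shift [69.7  3.6 -4.4] F [-0.1 -0.1  0.2]
```

```bash
python3 -m pendant '[0,0,0,14,1,-1,0, 0,0,0,28,2,-2,0, 0,0,0,42,3,-3,0, 0,0,0,56,3.5,-3.5,0, 0,0,0,70,3.6,-4,0]'; python3 -m pendant '[0,0,0,0,0,0,0,0,0,0,0,0,0,0,0,0,0,0,0,0,0]';python3 - <<'E'
from h import *
go([495,-245.5,45],Rtgt(20,-3.5,-1))
w=grab_frame("wrist");cv2.imwrite("pics/w3.png",cv2.convertScaleAbs(w["color"],alpha=1.8)[:,:,::-1]);print(get_state()['q'])
E
```

```text
time: 2.3
position: [495.4, -246.6, 64.4]
orientation: [89.9, 69.9, -3.8]
wrist_force: [0.0, 0.8, -0.0]
width: 0.5
time: 2.55
position: [495.3, -247.0, 64.9]
orientation: [89.8, 69.9, -3.9]
wrist_force: [-0.8, -0.2, 0.7]
width: 0.6
at [ 495.3 -247.    64.9] turn [-0.2   0.13 -0.1 ] shift [18.5 -7.2 -1.5] F [-0.8 -0.2  0.7]
[ 33.17317137  19.01984025  -9.88527959 127.00176221 -13.70980459
  15.75155431 -56.76946412]
```

View pics/w3.png

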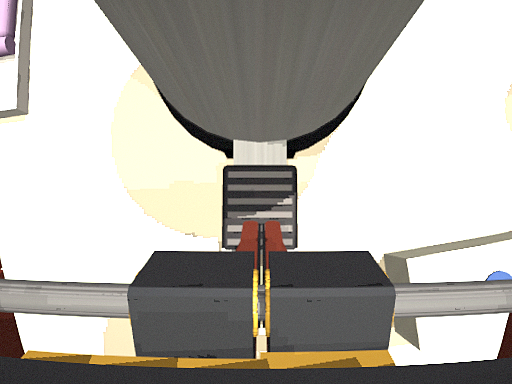

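The fingertips are over the outer ribs of the tread at about (262,225) px. Joint 6 is near its lower limit (15.8 against 9.67), so I'll cut the tilt to about 13° before pressing.

```bash
python3 - <<'E'
from h import *
go([496,-245.5,60],Rtgt(13,-3.5,-1))
E
```

```text
at [ 495.4 -247.1   65.2] turn [-0.2   0.13 -7.12] shift [ 5.  -1.3 -1.6] F [ 0.4 -0.1  0.3]
```

```bash
python3 -m pendant '[0,0,-2,1,0,0,0, 0,0,-3.5,2,-0.5,-0.5,0, 0,0,-5,3,-1,-1,0, 0,0,-6,4,-1,-1.5,0, 0,0,-7,5,-1.3,-1.6,0]'; python3 -m pendant '[0,0,0,0,0,0,0,0,0,0,0,0,0,0,0,0,0,0,0,0,0]';python3 - <<'E'
from h import *
go([496,-245.5,43],Rtgt(13,-3.5,-1));print(get_state()['q'])
for n in("scene","top"):
    f=grab_frame(n);cv2.imwrite(f"pics/{n}3.png",cv2.resize(cv2.convertScaleAbs(f["color"],alpha=2)[90:250,110:310,::-1] if n=="scene" else cv2.convertScaleAbs(f["color"],alpha=2)[130:290,230:430,::-1],(750,600)))
E
```

```text
time: 3.02
position: [496.5, -245.7, 60.8]
orientation: [89.5, 76.9, -4.2]
wrist_force: [0.3, 0.1, 0.1]
width: 0.4
time: 3.27
position: [496.2, -245.7, 60.9]
orientation: [89.6, 76.8, -4.2]
wrist_force: [-1.3, 0.3, -0.4]
width: 0.3
at [ 496.2 -245.7   60.9] turn [-0.21  0.15 -0.15] shift [17.4 -4.2 -0.2] F [-1.3  0.3 -0.4]
[ 24.68660487  20.64987797  -2.46166302 122.43913107  -7.77480298
  24.62279908 -64.52523372]
```

View pics/scene3.png

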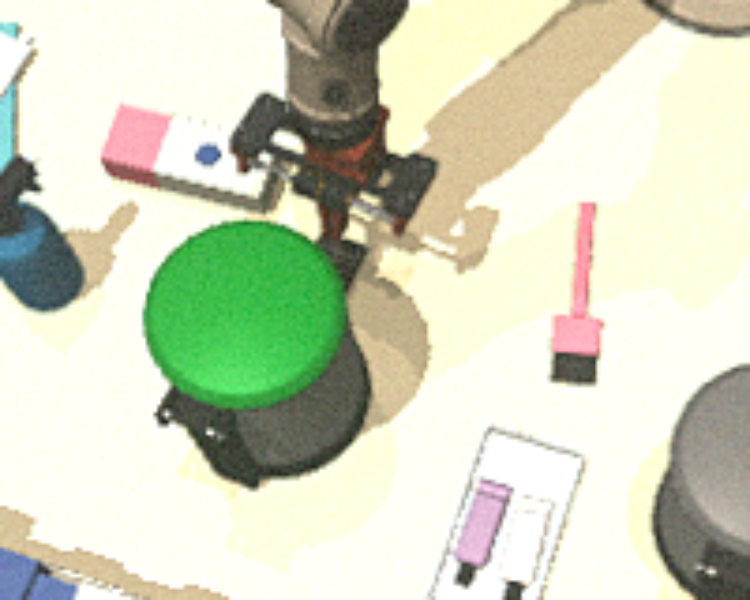

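View pics/top3.png

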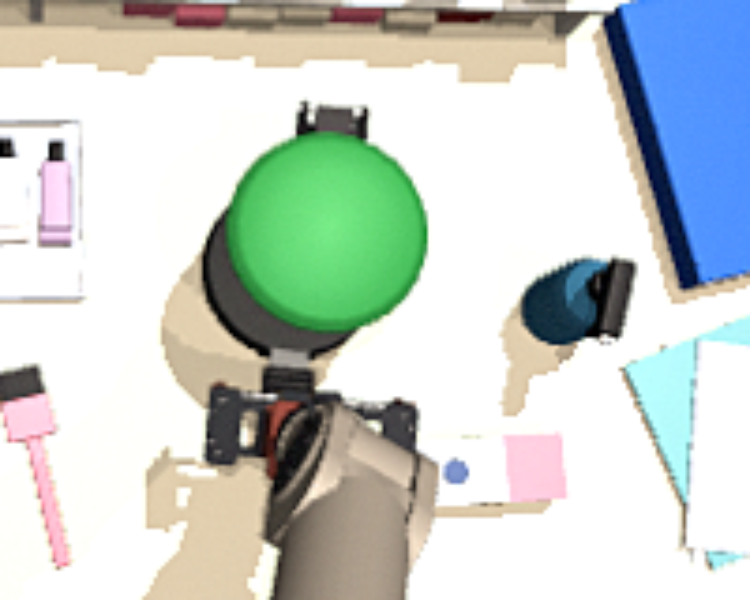

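Both views show the gripper well clear of the lid (scene px about (340,220) against the lid edge at (330,270)), with the tip on the tread. Now the descent.

```bash
python3 -m pendant '[0,0,0,3,-0.7,0,0, 0,0,0,6,-1.4,0,0, 0,0,0,9,-2.1,0,0, 0,0,0,12,-2.8,0,0, 0,0,0,15,-3.5,0,0]'; python3 -m pendant '[0,0,0,2,-0.5,0,0,0,0,0,4,-1,0,0,0,0,0,6,-1.4,0,0,0,0,0,6,-1.4,0,0]';python3 - <<'E'
from h import *
go([496,-245.5,12],Rtgt(13,-3.5,-1));print(get_state()['q'])
E
```

```text
time: 3.78
position: [495.8, -245.7, 44.9]
orientation: [89.6, 76.9, -4.1]
wrist_force: [-0.3, -0.8, 0.6]
width: 0.5
time: 4.12
position: [495.6, -245.7, 38.2]
orientation: [89.7, 76.9, -4.1]
wrist_force: [0.6, -0.2, -0.1]
width: 0.2
at [ 495.6 -245.7   38.2] turn [-0.24  0.13 -0.08] shift [25.6 -5.5 -0.2] F [ 0.6 -0.2 -0.1]
[ 25.04423749  22.96115355  -2.88191973 123.13272944  -8.08892079
  21.70244208 -64.04188192]
```

There's no force yet, even though the tip should be below the tread surface. I'll look.

```bash
python3 - <<'E'
from h import *
w=grab_frame("wrist");cv2.imwrite("pics/w4.png",cv2.convertScaleAbs(w["color"],alpha=1.8)[:,:,::-1])
f=grab_frame("scene");cv2.imwrite("pics/s4.png",cv2.resize(cv2.convertScaleAbs(f["color"],alpha=2)[120:220,140:240,::-1],(600,600)))
s=get_state();print(proj(w,[s["position"]]),s["wrist_force"],s["position"])
E
```

```text
[[261.58477679 220.85007145]] [ 0.50552115  1.04024954 -0.00508938] [ 495.80256026 -245.74549794   38.64117674]
```

View pics/w4.png

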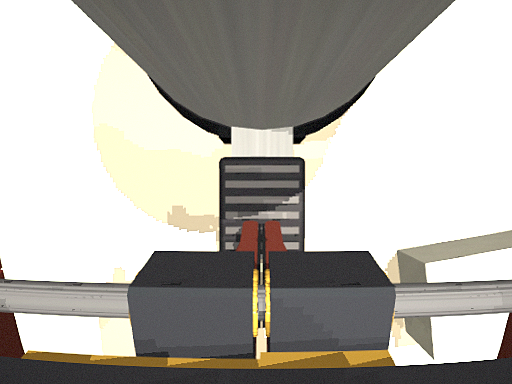

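View pics/s4.png

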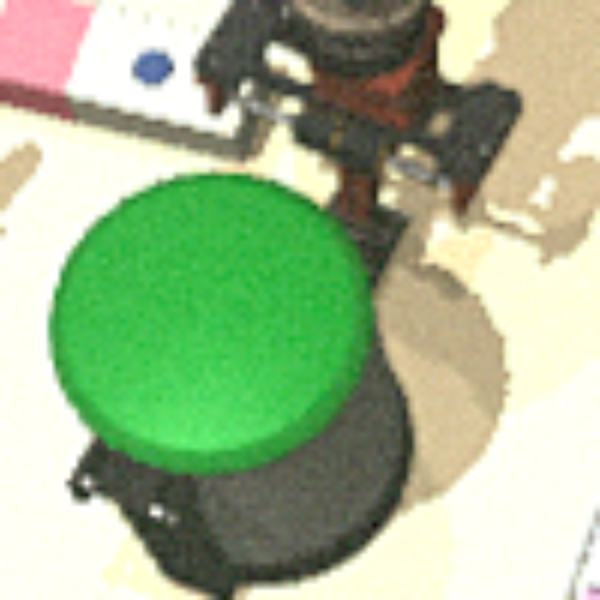

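```bash
python3 -m pendant '[0,0,0,2,-0.4,0,0, 0,0,0,4,-0.8,0,0, 0,0,0,4,-0.8,0,0]';python3 - <<'E'
from h import *
w=grab_frame("wrist");s=get_state()
T=np.array(w["camera_from_world"]);C=-T[:3,:3].T@T[:3,3];print(C)
for z in (45,38,30):
    a,b,c=[onz(w,p,z) for p in((220,158),(304,158),(262,158))];print(z,a.round(1),np.linalg.norm(a-b))
print(s["wrist_force"],s["position"])
for n in("scene","top"): f=grab_frame(n);print(cv2.fitEllipse(green(f)))
E
```

```text
time: 4.47
position: [495.8, -245.7, 34.2]
orientation: [89.7, 76.9, -4.1]
wrist_force: [0.0, -0.3, 0.2]
width: 0.7
[ 517.66549963 -246.6216124   234.43921553]
45 [ 533.5 -225.    45. ] 46.665115506032365
38 [ 534.1 -224.2   38. ] 48.389445960124476
30 [ 534.7 -223.3   30. ] 50.3601093362297
[-1.69687296  0.05800621  0.18349488] [ 495.77599081 -245.6651555    34.34962116]
((174.90921020507812, 173.53746032714844), (48.9249153137207, 53.13063430786133), 73.80109405517578)
((316.7664489746094, 191.42239379882812), (51.36056900024414, 52.48051071166992), 125.18399047851562)
```

```bash
python3 - <<'E'
from h import *
w=grab_frame("wrist");cv2.imwrite("pics/w5.png",cv2.resize(cv2.convertScaleAbs(w["color"],alpha=2.2)[140:260,180:340,::-1],(800,600),interpolation=cv2.INTER_NEAREST))
s=get_state();print(proj(w,[s["position"],[480,-245,45],[530,-245,45],[480,-245,30],[530,-245,30]]))
E
```

```text
[[261.51786795 221.09380562]
 [261.93694914 251.51058129]
 [256.15910786 162.24551521]
 [261.84090028 246.61553281]
 [256.48557036 163.84185329]]
```

View pics/w5.png

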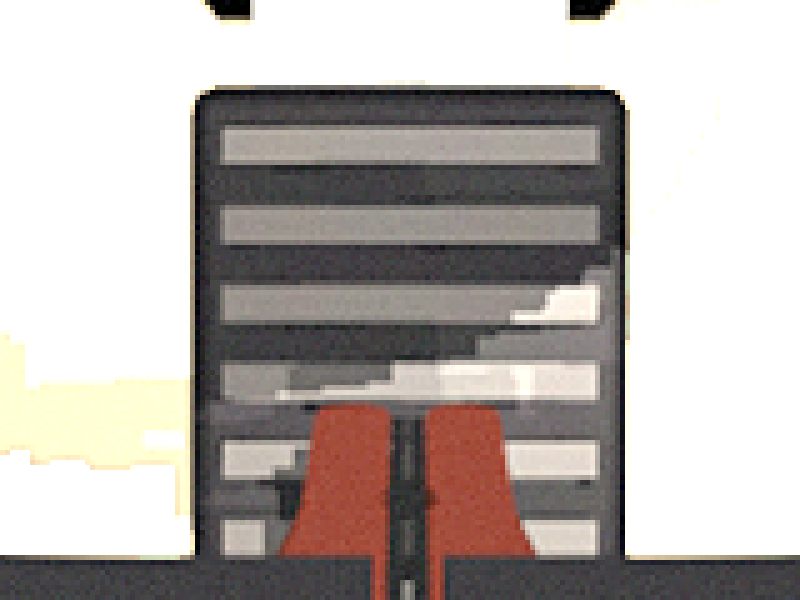

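The tip lies over the third-from-last rib at about (262,221). Its shadow almost meets it, so contact should be close. I'll keep going in small steps and watch the force and the lid.

```bash
for i in 1 ; do python3 -m pendant '[0,0,0,2,-0.4,0,0, 0,0,0,4,-0.9,0,0, 0,0,0,4,-0.9,0,0]'; done; python3 -m pendant '[0,0,0,2,-0.4,0,0, 0,0,0,4,-0.9,0,0, 0,0,0,4,-0.9,0,0]'; python3 - <<'E'
from h import *
w=grab_frame("wrist");cv2.imwrite("pics/w6.png",cv2.resize(cv2.convertScaleAbs(w["color"],alpha=2.2)[140:260,180:340,::-1],(800,600),interpolation=cv2.INTER_NEAREST))
for n in("scene","top"): f=grab_frame(n);print(cv2.fitEllipse(green(f)))
f=grab_frame("scene");cv2.imwrite("pics/s6.png",cv2.resize(cv2.convertScaleAbs(f["color"],alpha=2)[120:220,140:240,::-1],(600,600)))
E
```

```text
time: 4.92
position: [495.7, -245.7, 30.0]
orientation: [89.7, 76.9, -4.1]
wrist_force: [-0.5, -0.0, 0.2]
width: 0.2
time: 5.17
position: [495.4, -245.5, 25.4]
orientation: [89.8, 77.0, -4.0]
wrist_force: [0.4, 0.4, 0.0]
width: 0.5
((174.86839294433594, 173.5421142578125), (48.774139404296875, 53.203243255615234), 72.36788940429688)
((316.7638854980469, 191.40830993652344), (51.35148620605469, 52.50992965698242), 126.83723449707031)
```

View pics/w6.png

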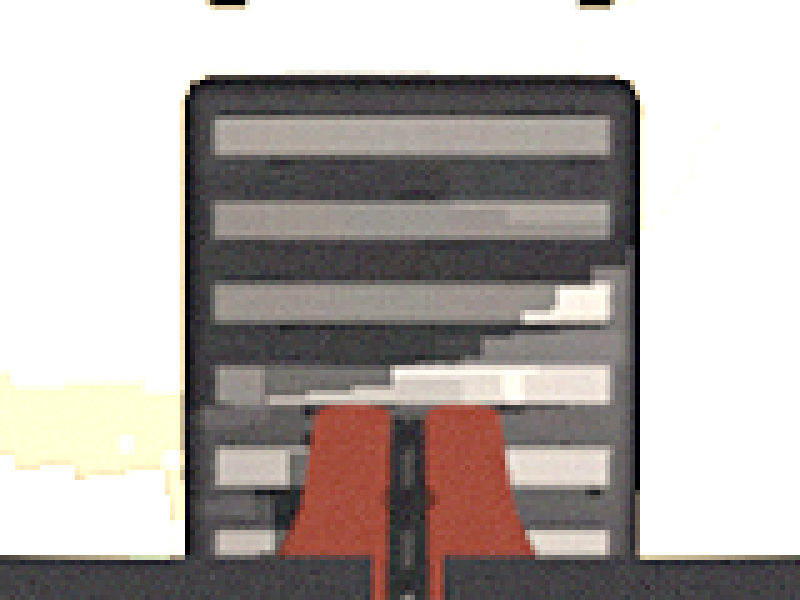

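View pics/s6.png

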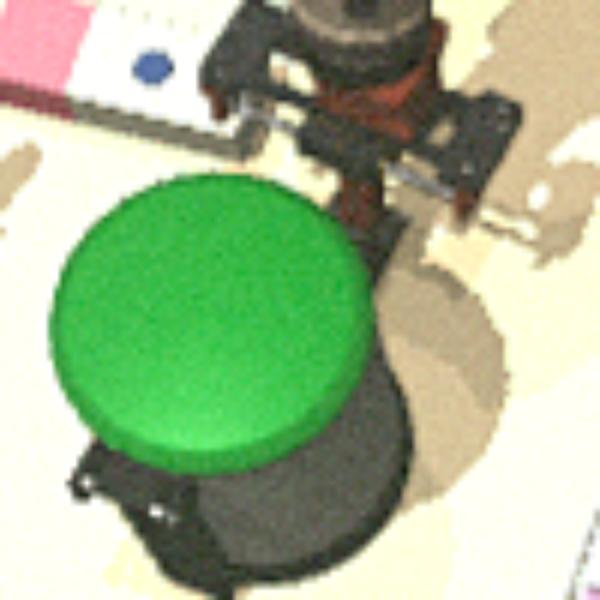

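The tread is still growing in the wrist view (86 to 90 px), so nothing has touched yet. I'll cross-check the tip in the fixed cameras.

```bash
python3 - <<'E'
from h import *
s=get_state();p=s["position"];print(p)
R=Rcur(s)
f=grab_frame("scene");im=cv2.convertScaleAbs(f["color"],alpha=2.4)[120:190,160:240,::-1].copy()
im=cv2.resize(im,(800,700)[:2],interpolation=cv2.INTER_NEAREST)
for d,c in((0,(0,0,255)),(-30,(255,0,0)),(-60,(255,255,0))):
    q=proj(f,p+R.apply([d,0,0]))[0];print(d,q);cv2.circle(im,(int((q[0]-160+.5)*10),int((q[1]-120+.5)*10)),4,c,-1)
for x in(478,534):
  for y in(-270,-221):
    q=proj(f,[x,y,45])[0];cv2.circle(im,(int((q[0]-160+.5)*10),int((q[1]-120+.5)*10)),4,(0,255,255),-1)
cv2.imwrite("pics/s7.png",im[:600])
w=grab_frame("wrist");print(proj(w,[p,p+R.apply([-20,0,0]),p+R.apply([0,0,10])]))
E
```

```text
[ 495.80109545 -245.70347254   25.99551008]
0 [199.72005228 159.48244984]
-30 [199.66203786 154.82974043]
-60 [199.60146115 150.03180408]
[[261.43166851 221.18559406]
 [261.45569035 233.65195826]
 [278.41173299 221.20079172]]
```

View pics/s7.png

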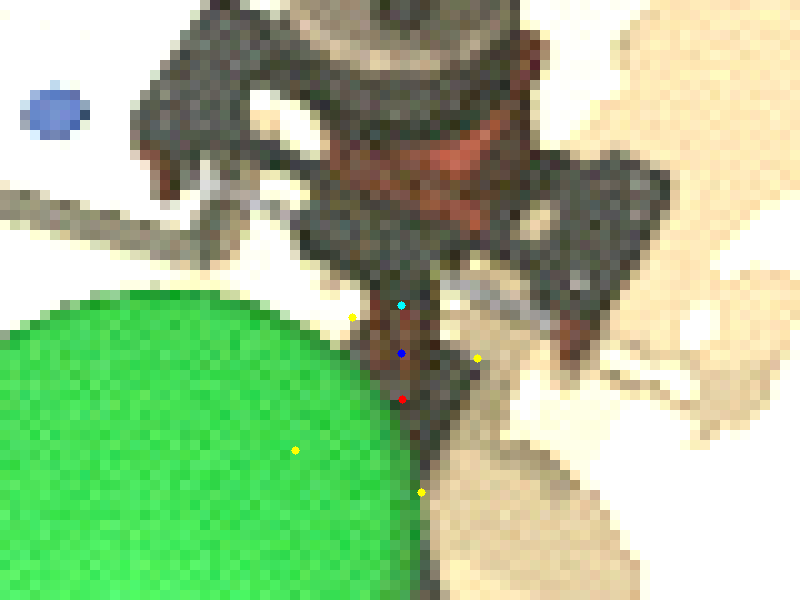

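```bash
python3 -m pendant '[0,0,0,1.5,-0.35,0,0, 0,0,0,3,-0.7,0,0, 0,0,0,3,-0.7,0,0]'; python3 - <<'E'
from h import *
s=get_state();print(s["wrist_force"],s["tau"].round(2))
w=grab_frame("wrist");cv2.imwrite("pics/w8.png",cv2.resize(cv2.convertScaleAbs(w["color"],alpha=2.2)[140:260,180:340,::-1],(800,600),interpolation=cv2.INTER_NEAREST))
for n in("scene","top"): f=grab_frame(n);print(cv2.fitEllipse(green(f)))
E
```

```text
time: 5.72
position: [495.7, -245.6, 22.7]
orientation: [89.7, 76.9, -4.0]
wrist_force: [-0.7, 0.3, 0.2]
width: 0.3
[-0.74416725  0.29972232  0.20790482] [  0.   -45.32   0.39 -17.11  -0.14  -0.9    0.  ]
((174.889404296875, 173.51670837402344), (48.85234069824219, 53.13934326171875), 73.29777526855469)
((316.7742614746094, 191.41432189941406), (51.35258865356445, 52.48182678222656), 127.13842010498047)
```

View pics/w8.png

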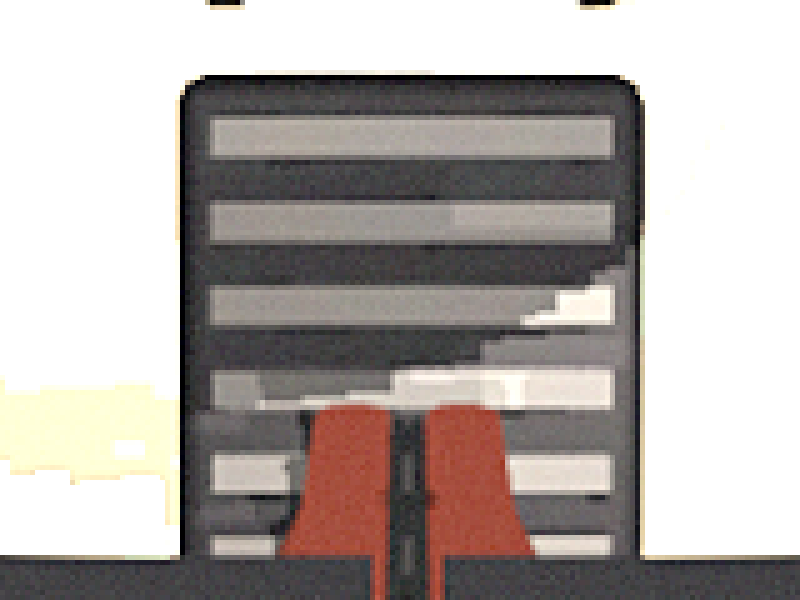

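```bash
python3 -m pendant '[0,0,0,1.5,-0.35,0,0, 0,0,0,3,-0.7,0,0, 0,0,0,3,-0.7,0,0]'; python3 -m pendant '[0,0,0,1.5,-0.35,0,0, 0,0,0,3,-0.7,0,0, 0,0,0,3,-0.7,0,0]'; python3 - <<'E'
from h import *
w=grab_frame("wrist");cv2.imwrite("pics/w9.png",cv2.resize(cv2.convertScaleAbs(w["color"],alpha=2.2)[140:260,180:340,::-1],(800,600),interpolation=cv2.INTER_NEAREST))
for n in("scene","top"): f=grab_frame(n);print(cv2.fitEllipse(green(f)))
E
```

```text
time: 6.12
position: [495.8, -245.7, 19.6]
orientation: [89.7, 76.9, -4.1]
wrist_force: [-0.3, -0.0, -0.3]
width: 0.5
time: 6.37
position: [495.9, -245.8, 16.7]
orientation: [89.7, 76.9, -4.1]
wrist_force: [-2.4, 0.1, 7.8]
width: 0.4
((174.3520965576172, 172.60763549804688), (50.08339309692383, 53.44305419921875), 67.3552474975586)
((317.20440673828125, 191.02700805664062), (50.98585891723633, 52.90663528442383), 122.94590759277344)
```

View pics/w9.png

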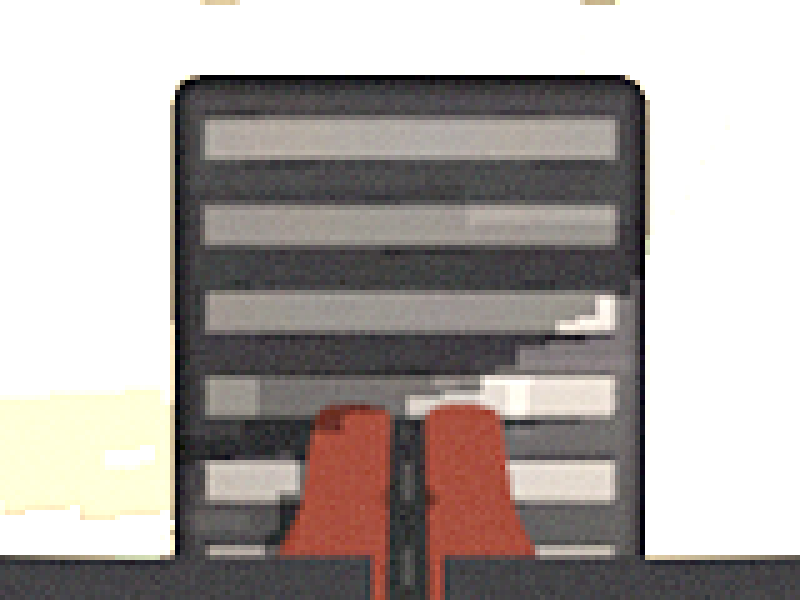

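Contact: 7.8 N up, and the lid ellipse starts to change. The tread is met at a reported z of about 18, so the reported height differs from the true one by about 26 mm. I'll work from the contact point and allow a stroke of about 30 mm.

```bash
python3 -m pendant '[0,0,0,2,-0.45,0,0, 0,0,0,4,-0.9,0,0, 0,0,0,6,-1.4,0,0, 0,0,0,8,-1.8,0,0, 0,0,0,10,-2.3,0,0]'; python3 -m pendant '[0,0,0,2,-0.45,0,0, 0,0,0,4,-0.9,0,0, 0,0,0,6,-1.4,0,0, 0,0,0,8,-1.8,0,0, 0,0,0,10,-2.3,0,0]'; python3 - <<'E'
from h import *
go([495.5,-245.5,-12],Rtgt(13,-3.5,-1));print(get_state()['q'])
f=grab_frame("scene");cv2.imwrite("pics/s10.png",cv2.resize(cv2.convertScaleAbs(f["color"],alpha=2)[100:230,110:240,::-1],(600,600)))
w=grab_frame("wrist");cv2.imwrite("pics/w10.png",cv2.convertScaleAbs(w["color"],alpha=2)[:,:,::-1])
E
```

```text
time: 6.93
position: [495.5, -245.8, 6.8]
orientation: [89.7, 76.9, -4.1]
wrist_force: [-2.9, 0.5, 6.5]
width: 0.5
time: 7.35
position: [495.6, -245.8, -3.2]
orientation: [89.7, 76.9, -4.1]
wrist_force: [-2.1, 0.6, 5.6]
width: 0.4
at [ 495.6 -245.8   -3.2] turn [-0.25  0.13 -0.09] shift [ 8.5 -2.1 -0.3] F [-2.1  0.6  5.6]
[ 25.78590193  27.47903846  -3.78984296 124.02799905  -8.52463611
  16.29102314 -63.22637839]
```

View pics/s10.png

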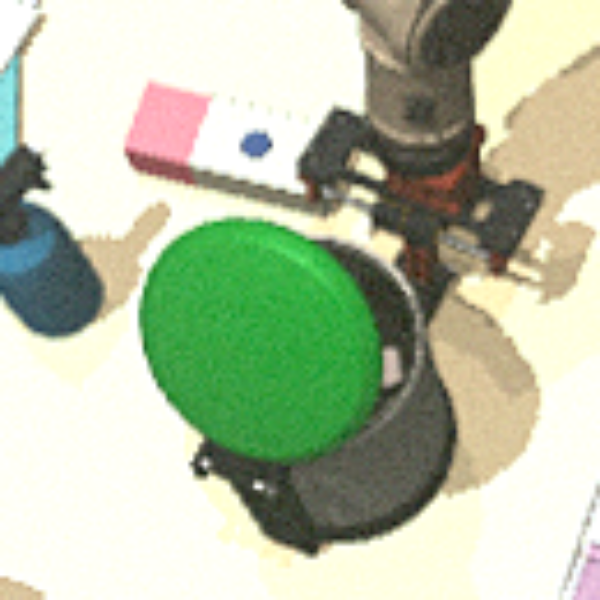

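View pics/w10.png

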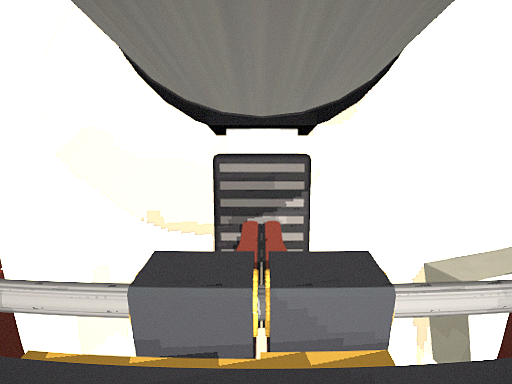

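The scene view shows the lid about half open, with the gripper clear of the lid and the carton. I'll press another 9 mm.

```bash
python3 -m pendant '[0,0,0,2,-0.45,0,0, 0,0,0,4,-0.9,0,0, 0,0,0,6,-1.4,0,0, 0,0,0,7.5,-1.8,0,0, 0,0,0,9,-2.1,0,0]'; python3 - <<'E'
from h import *
f=grab_frame("scene");cv2.imwrite("pics/s11.png",cv2.resize(cv2.convertScaleAbs(f["color"],alpha=2)[100:230,110:240,::-1],(600,600)))
f=grab_frame("top");cv2.imwrite("pics/t11.png",cv2.resize(cv2.convertScaleAbs(f["color"],alpha=2)[120:250,250:380,::-1],(600,600)))
print(get_state()["position"],get_state()["wrist_force"])
E
```

```text
time: 7.87
position: [496.2, -245.8, -12.7]
orientation: [89.7, 76.9, -4.1]
wrist_force: [0.4, 0.2, 3.1]
width: 0.4
[ 495.71087648 -245.7615188   -12.92717027] [0.21089191 0.88185667 2.05077612]
```

View pics/s11.png

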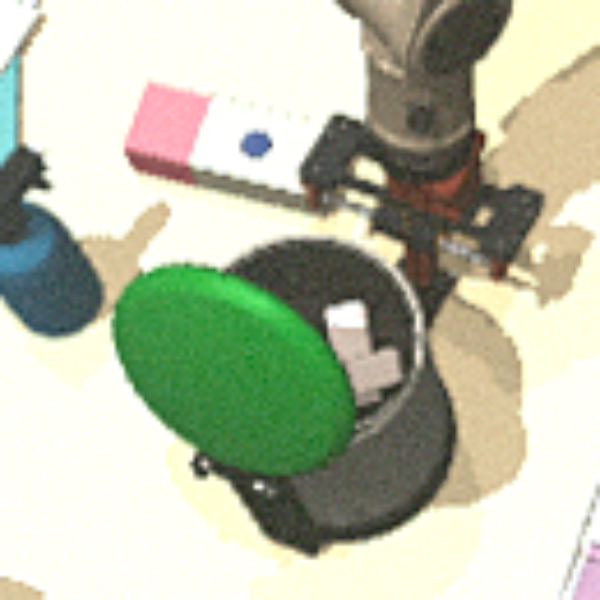

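View pics/t11.png

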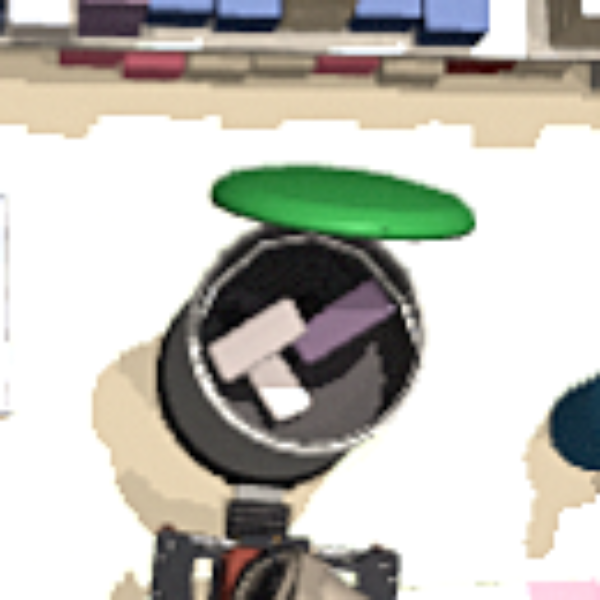

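Scene and top views show the lid standing nearly upright. I'll press gently until the stop shows in the force.

```bash
python3 -m pendant '[0,0,0,0.7,-0.15,0,0, 0,0,0,1.5,-0.35,0,0]';python3 -m pendant '[0,0,0,0.7,-0.15,0,0, 0,0,0,1.2,-0.3,0,0]'
```

```text
time: 8.13
position: [495.9, -245.8, -14.5]
orientation: [89.7, 76.9, -4.0]
wrist_force: [0.8, 0.7, 3.0]
width: 0.3
time: 8.3
position: [496.0, -245.8, -15.8]
orientation: [89.7, 76.9, -4.1]
wrist_force: [0.9, -0.2, 1.7]
width: 0.6
```

```bash
python3 -m pendant '[0,0,0,0.6,-0.15,0,0, 0,0,0,1.0,-0.25,0,0]';python3 -m pendant '[0,0,0,0.5,-0.1,0,0, 0,0,0,0.5,-0.1,0,0]';  python3 - <<'E'
from h import *
f=grab_frame("top");cv2.imwrite("pics/t12.png",cv2.resize(cv2.convertScaleAbs(f["color"],alpha=2)[120:250,250:380,::-1],(600,600)))
e=cv2.fitEllipse(green(f));print(e)
# ellipse model: disk of dia ~168 hinged at +x side; report pixel extents at several angles
s=grab_frame("scene");print(cv2.fitEllipse(green(s)))
c=np.array([634.4,-254.4]);u=np.array([np.cos(np.radians(-3.5)),np.sin(np.radians(-3.5))])
for th in(0,0.8,1.0,1.1,1.2,1.25):
    h=c+u*90
    r=90+81
    P=[*(h-u*r*np.cos(th)),218+r*np.sin(th)]
    print(th,proj(f,P).round(1),proj(s,P).round(1))
g=green(f);print(g.min(0),g.max(0));g=green(s);print(g.min(0),g.max(0))
E
```

```text
time: 8.47
position: [496.2, -245.9, -16.2]
orientation: [89.7, 76.9, -4.1]
wrist_force: [-4.4, 2.0, 17.4]
width: 0.1
time: 8.63
position: [496.1, -245.8, -16.1]
orientation: [89.7, 76.9, -4.1]
wrist_force: [-2.5, 2.2, 12.6]
width: 0.5
((325.2571105957031, 159.35829162597656), (8.405574798583984, 54.16524124145508), 95.32046508789062)
((157.8790740966797, 181.88319396972656), (30.045516967773438, 56.533058166503906), 122.84061431884766)
0 [[315.2 216.4]] [[185.8 152.1]]
0.8 [[323.2 193.8]] [[172.6 150.5]]
1.0 [[325.  183.4]] [[167.3 155.3]]
1.1 [[325.8 177.8]] [[164.5 158.5]]
1.2 [[326.6 172. ]] [[161.7 162.2]]
1.25 [[326.9 169. ]] [[160.2 164.2]]
[298 154] [352 164]
[132 162] [183 202]
```

View pics/t12.png

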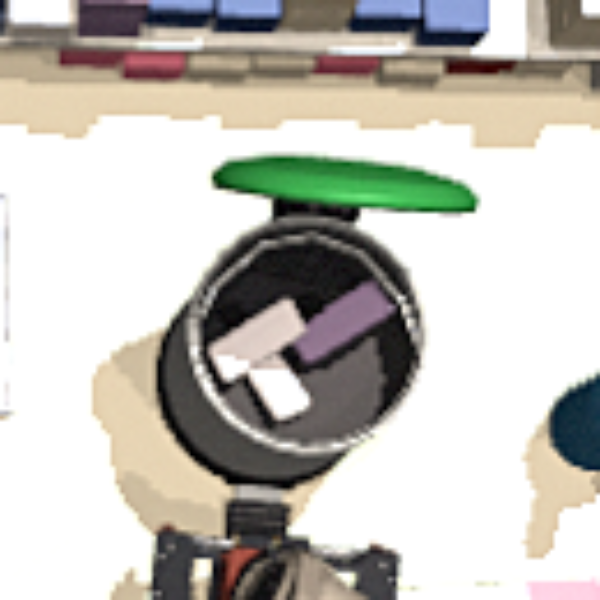

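The force rose to 12–17 N at a reported z of -16, so the pedal is on its stop and the lid is fully open. Holding for more than 3 s.

```bash
python3 -m pendant '[0,0,0,0.3,0,0,0, 0,0,0,0.3,0,0,0, 0,0,0,0.3,0,0,0, 0,0,0,0.3,0,0,0, 0,0,0,0.3,0,0,0]'
python3 -m pendant '[0,0,0,0.3,0,0,0, 0,0,0,0.3,0,0,0, 0,0,0,0.3,0,0,0, 0,0,0,0.3,0,0,0, 0,0,0,0.3,0,0,0]'
python3 -m pendant '[0,0,0,0.3,0,0,0, 0,0,0,0.3,0,0,0, 0,0,0,0.3,0,0,0, 0,0,0,0.3,0,0,0, 0,0,0,0.3,0,0,0]'
python3 -m pendant '[0,0,0,0.3,0,0,0, 0,0,0,0.3,0,0,0, 0,0,0,0.3,0,0,0, 0,0,0,0.3,0,0,0, 0,0,0,0.3,0,0,0]'
```

```text
time: 9.15
position: [496.1, -245.8, -16.0]
orientation: [89.7, 76.8, -4.1]
wrist_force: [-1.0, 1.1, 8.7]
width: 0.2
time: 9.57
position: [496.1, -245.8, -16.0]
orientation: [89.7, 76.8, -4.1]
wrist_force: [-0.9, 1.0, 7.5]
width: 0.4
time: 9.98
position: [496.1, -245.8, -16.0]
orientation: [89.7, 76.8, -4.1]
wrist_force: [-1.3, 1.6, 6.7]
width: 0.8
time: 10.4
position: [496.1, -245.8, -16.0]
orientation: [89.7, 76.8, -4.1]
wrist_force: [-2.5, 1.8, 6.2]
width: 0.4
```

```bash
python3 -m pendant '[0,0,0,0.3,0,0,0, 0,0,0,0.3,0,0,0, 0,0,0,0.3,0,0,0, 0,0,0,0.3,0,0,0, 0,0,0,0.3,0,0,0]'
python3 -m pendant '[0,0,0,0.3,0,0,0, 0,0,0,0.3,0,0,0, 0,0,0,0.3,0,0,0, 0,0,0,0.3,0,0,0, 0,0,0,0.3,0,0,0]'
python3 -m pendant '[0,0,0,0.3,0,0,0, 0,0,0,0.3,0,0,0, 0,0,0,0.3,0,0,0, 0,0,0,0.3,0,0,0, 0,0,0,0.3,0,0,0]'
python3 -m pendant '[0,0,0,0.3,0,0,0, 0,0,0,0.3,0,0,0, 0,0,0,0.3,0,0,0, 0,0,0,0.3,0,0,0, 0,0,0,0.3,0,0,0]'
python3 - <<'E'
from h import *
f=grab_frame("top");print(cv2.fitEllipse(green(f)),get_state()["time"])
E
```

```text
time: 10.82
position: [496.1, -245.9, -15.9]
orientation: [89.7, 76.8, -4.1]
wrist_force: [-0.8, 0.4, 7.8]
width: 0.4
time: 11.23
position: [496.1, -245.8, -15.9]
orientation: [89.7, 76.8, -4.1]
wrist_force: [-1.1, 0.7, 7.0]
width: 0.4
time: 11.65
position: [496.1, -245.9, -16.0]
orientation: [89.7, 76.8, -4.1]
wrist_force: [-1.4, 1.5, 7.1]
width: 0.4
time: 12.07
position: [496.1, -245.8, -16.0]
orientation: [89.7, 76.8, -4.1]
wrist_force: [-2.0, 1.7, 7.2]
width: 0.4
((325.5234680175781, 159.38101196289062), (8.474586486816406, 53.20709991455078), 95.37471771240234) 12.1167
```

```bash
python3 -m pendant '[0,0,0,-1,0.2,0,0, 0,0,0,-2,0.5,0,0, 0,0,0,-3,0.7,0,0, 0,0,0,-4,0.9,0,0, 0,0,0,-5,1.2,0,0]'
python3 -m pendant '[0,0,0,-1,0.2,0,0, 0,0,0,-2,0.5,0,0, 0,0,0,-3,0.7,0,0, 0,0,0,-4,0.9,0,0, 0,0,0,-5,1.2,0,0]'
python3 -m pendant '[0,0,0,-1,0.2,0,0, 0,0,0,-2,0.5,0,0, 0,0,0,-3,0.7,0,0, 0,0,0,-4,0.9,0,0, 0,0,0,-5,1.2,0,0]'
```

```text
time: 12.53
position: [495.4, -245.7, -11.0]
orientation: [89.8, 76.9, -4.0]
wrist_force: [-2.5, -0.2, 2.7]
width: 0.5
time: 12.95
position: [495.0, -245.7, -5.9]
orientation: [89.8, 76.9, -4.0]
wrist_force: [-2.4, 0.3, 3.1]
width: 0.4
time: 13.37
position: [494.8, -245.7, -0.7]
orientation: [89.8, 77.0, -4.0]
wrist_force: [-3.7, 0.1, 4.2]
width: 0.3
```

```bash
python3 -m pendant '[0,0,0,-1,0.2,0,0, 0,0,0,-2,0.5,0,0, 0,0,0,-3,0.7,0,0, 0,0,0,-4,0.9,0,0, 0,0,0,-5,1.2,0,0]'
python3 -m pendant '[0,0,0,-1,0.2,0,0, 0,0,0,-2,0.5,0,0, 0,0,0,-3,0.7,0,0, 0,0,0,-4,0.9,0,0, 0,0,0,-5,1.2,0,0]'
python3 -m pendant '[0,0,0,-1,0.2,0,0, 0,0,0,-2,0.5,0,0, 0,0,0,-3,0.7,0,0, 0,0,0,-4,0.9,0,0, 0,0,0,-5,1.2,0,0]'
```

```text
time: 13.78
position: [494.7, -245.7, 4.6]
orientation: [89.8, 77.0, -4.0]
wrist_force: [-3.0, 0.7, 5.4]
width: 0.7
time: 14.2
position: [494.8, -245.7, 9.9]
orientation: [89.8, 77.0, -4.0]
wrist_force: [-3.8, 1.3, 6.2]
width: 0.4
time: 14.62
position: [495.0, -245.8, 15.4]
orientation: [89.8, 76.9, -4.0]
wrist_force: [-4.3, 1.0, 6.2]
width: -0.1
```

Nearly shut. Slow for the last few millimetres.

```bash
python3 -m pendant '[0,0,0,-0.6,0.15,0,0, 0,0,0,-1.2,0.3,0,0, 0,0,0,-1.8,0.4,0,0, 0,0,0,-2.4,0.55,0,0, 0,0,0,-3,0.7,0,0]'
python3 -m pendant '[0,0,0,-0.8,0.2,0,0, 0,0,0,-1.6,0.4,0,0, 0,0,0,-2.4,0.6,0,0, 0,0,0,-3.2,0.7,0,0, 0,0,0,-4,0.9,0,0]'
python3 - <<'E'
from h import *
for n in("scene","top"): f=grab_frame(n);print(cv2.fitEllipse(green(f)))
E
```

```text
time: 15.03
position: [495.3, -245.8, 18.8]
orientation: [89.8, 76.9, -4.0]
wrist_force: [-3.9, 1.1, 7.0]
width: 0.7
time: 15.45
position: [495.4, -245.8, 23.0]
orientation: [89.8, 76.9, -4.0]
wrist_force: [-0.0, 0.5, 0.3]
width: 0.5
((174.8287353515625, 173.54867553710938), (48.90180969238281, 52.947669982910156), 73.9378662109375)
((316.7694091796875, 191.40248107910156), (51.349143981933594, 52.50979995727539), 128.17044067382812)
```

The lid ellipse is back to its first values and the force is zero. Taking the hand away up and back along the tool axis.

```bash
python3 -m pendant '[0,0,0,-10,0,0,0, 0,0,0,-25,0,0,0, 0,0,0,-40,0,0,0, 0,0,0,-55,0,0,0, 0,0,0,-70,0,0,0]'
python3 -m pendant '[0,0,0,-10,0,0,0, 0,0,0,-20,0,0,0, 0,0,0,-30,0,0,0, 0,0,0,-35,0,0,0, 0,0,0,-35,0,0,0]'
python3 -m pendant '[0,0,0,0,0,0,0, 0,0,0,0,0,0,0, 0,0,0,0,0,0,0, 0,0,0,0,0,0,0, 0,0,0,0,0,0,0]'
python3 - <<'E'
from h import *
for n in("scene","top"):
    f=grab_frame(n);print(cv2.fitEllipse(green(f)));cv2.imwrite(f"pics/{n}_end.png",cv2.convertScaleAbs(f["color"],alpha=1.6)[:,:,::-1])
    a=cv2.imread(f"pics/{n}0.png");d=cv2.absdiff(a,f["color"][:,:,::-1]).max(2)
    m=(d>60).astype(np.uint8);k,l,st,c=cv2.connectedComponentsWithStats(m);print([tuple(x) for x in st[1:] if x[4]>25])
print(get_state()["wrist_force"],get_state()["position"])
E
```

```text
time: 15.97
position: [479.2, -244.7, 92.5]
orientation: [89.7, 76.9, -4.1]
wrist_force: [-0.1, -0.9, 0.8]
width: 0.3
time: 16.38
position: [471.7, -244.4, 127.7]
orientation: [89.6, 76.8, -4.2]
wrist_force: [0.6, 1.6, 0.6]
width: 0.3
time: 16.8
position: [471.5, -244.3, 127.2]
orientation: [89.6, 76.8, -4.1]
wrist_force: [-0.2, -0.6, 0.1]
width: 0.7
((174.916015625, 173.48867797851562), (48.803321838378906, 53.131446838378906), 73.71399688720703)
[(np.int32(79), np.int32(0), np.int32(58), np.int32(58), np.int32(1903)), (np.int32(214), np.int32(0), np.int32(35), np.int32(49), np.int32(609)), (np.int32(275), np.int32(0), np.int32(16), np.int32(42), np.int32(141)), (np.int32(306), np.int32(21), np.int32(12), np.int32(12), np.int32(46)), (np.int32(310), np.int32(31), np.int32(12), np.int32(9), np.int32(43)), (np.int32(184), np.int32(39), np.int32(11), np.int32(18), np.int32(33)), (np.int32(207), np.int32(49), np.int32(20), np.int32(12), np.int32(55)), (np.int32(226), np.int32(58), np.int32(17), np.int32(4), np.int32(34)), (np.int32(136), np.int32(63), np.int32(47), np.int32(21), np.int32(352)), (np.int32(171), np.int32(62), np.int32(58), np.int32(78), np.int32(2070))]
((316.8028564453125, 191.4114990234375), (51.36907196044922, 52.465003967285156), 127.42924499511719)
[(np.int32(278), np.int32(238), np.int32(74), np.int32(146), np.int32(2862)), (np.int32(326), np.int32(277), np.int32(89), np.int32(92), np.int32(1518)), (np.int32(382), np.int32(283), np.int32(116), np.int32(101), np.int32(3537)), (np.int32(495), np.int32(310), np.int32(17), np.int32(32), np.int32(302)), (np.int32(453), np.int32(340), np.int32(40), np.int32(44), np.int32(75)), (np.int32(319), np.int32(367), np.int32(12), np.int32(17), np.int32(91)), (np.int32(219), np.int32(378), np.int32(9), np.int32(6), np.int32(36))]
[0.95368578 0.29083774 0.14987873] [ 471.58245926 -244.36936578  127.41515856]
```

View pics/scene_end.png

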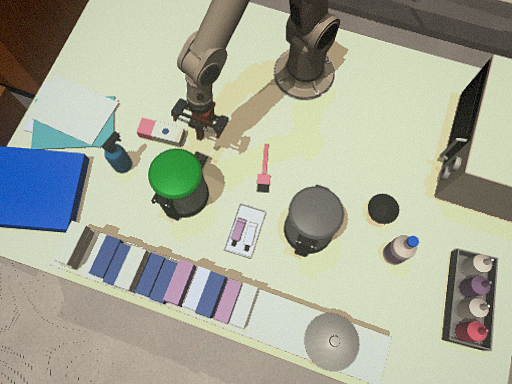

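View pics/top_end.png

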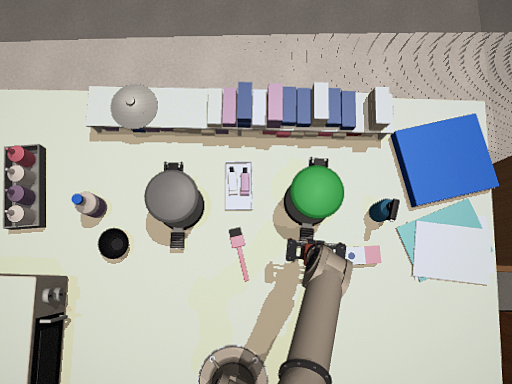

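Both views show the green lid shut ((176,174) and (317,191)), the grey lid shut, and every loose thing where it began. Only the arm and its shadow differ from the first pictures. Handing in.

```bash
python3 -c "
from workcell import *
print(job_done())"
```

```text
the job is handed in; nothing more can be done
None
```

I pressed the green-lidded bin's pedal with the shut fingertips until it met its stop, so the lid stood fully open, and held it there for about 3.5 s. I then eased the pedal up over about 3 s and took the hand away. The job was handed in at about 17 s of the 54 s; it reports no verdict.

**Last checks:**
- **Green lid:** its outline is back within about 0.1 px of the first pictures in both fixed views. The wrist force fell to about zero as the fingers left the tread.
- **Grey lid and loose things:** comparing the first and last pictures, only the arm and its shadow had changed. The part of the carton under the gripper can't be seen in the top view.

**One disagreement:** the fingers met the tread at a reported tip height of about 18 mm, although the cameras and the task text both put it near 45 mm. I did not find the cause. I worked from the measured contact and stop forces instead. The reported stroke, about 18 mm to -16 mm, is close to the roughly 32 mm expected at that spot.

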